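# Turn a closed duplicating flask over onto the vibrator

### The job

The dental duplicating flask stands closed on its base on the bench. Turn the whole flask over, base and sleeve together without letting them come apart, and set it down gently in the middle of the vibrator's rubber plate, so that it stands flat on the sleeve's closed end with the base on top, ready for the base to be lifted off and the mould poured. Let go of it, and leave the other things on the bench where they are.

Things in the scene. Friction and masses are not known exactly. Their poses are not given: they have to be found in the camera images.
- flask_base_mid (a point): Centre (half-way up) of the flask's base, the lower piece at the start: grey plastic D-shaped slab, 100 mm (x) x 66 mm (y) x 22 mm thick (z). The heel end at +x is square and flat, the nose end at -x has both corners cut off by 24 mm at 45 degrees; the long sides are flat and parallel. z points from its underside to the sleeve (up at the start). About 0.2 kg.
- flask_sleeve_mid (a point): Centre (half-way up) of the flask's sleeve, the upper piece at the start: same grey plastic and outline, flush with the base all round, 46 mm high (z), open towards the base, closed at its +z end (44 mm round filling hole, flush with set white silicone). Axes as the base's. Closed, it lies 34 mm from the base's centre along z, and the pair is 68 mm high. About 0.3 kg.
- flask_joint (a point): Centre of the base's top face, 22 mm above its underside: the joint line with the sleeve. A plateau 66 x 50 x 16 mm on the base enters the sleeve with at least 1 mm of play and stops it sliding sideways; nothing latches the two, so they part if pulled along z. The closed pair also stands steadily on its flat heel end, 100 mm tall.
- plate_mid (a point): Centre of the top face of the plaster vibrator's flat black rubber plate, 200 mm (x) by 170 mm (y), 80 mm above the bench; z up. The vibrator (white housing, dial and switch on its -x side) does not move.
- cast: Bystander: plaster tooth cast, about 76 x 66 x 35 mm, between the flask and the vibrator. Origin at the centre of its underside.
- bowl: Bystander: black rubber mixing bowl, 116 mm across, 72 mm high, beyond the cast. Origin at the centre of its underside.
- knife: Bystander: wooden-handled hand tool 170 mm long lying flat, nearest the robot. Origin underneath it.
- jar: Bystander: jar 60 mm across, 85 mm high. Origin at the centre of its underside.
- liquid: Bystander: bottle 54 mm across, 130 mm high. Origin at the centre of its underside.
Things that resemble listed ones, but are neither listed nor needed, are in the scene too. What is shaped like the part that bears flask_sleeve_mid but pink or yellow is not meant. What is shaped like the part that bears flask_base_mid but pink is not meant.

How it is judged:
At the end, for the whole second after the job is handed in: The flask is upside down (base and sleeve each within 5 degrees of exactly inverted), standing on the sleeve's closed end on the vibrator's plate, its centre within 30 mm of the plate's centre, the halves still closed (gap under 3 mm), released and at rest (angle between each of flask_base_mid, flask_sleeve_mid's own z axis and vertical above 3.05 rad and distance between flask_base_mid and flask_sleeve_mid below 0.037 m and horizontal distance between flask_sleeve_mid and plate_mid below 0.03 m and z of flask_sleeve_mid in the frame of plate_mid between 0.019 and 0.027 m and linear speed of each of flask_base, flask_sleeve below 0.01 m/s); the robot touches nothing.
It fails at once if the base and the sleeve come apart (gap over 15 mm) (distance between flask_base_mid and flask_sleeve_mid above 0.049 m).
It fails at once if the flask is dropped onto the vibrator (the sleeve moves faster than 0.2 m/s within 12 mm of its final height over the plate) (horizontal distance between flask_sleeve_mid and plate_mid below 0.1 m and z of flask_sleeve_mid in the frame of plate_mid between 0 and 0.035 m and linear speed of flask_sleeve above 0.2 m/s).
It fails at once if a bystander is moved by more than 30 mm (distance of any of cast, bowl, knife, jar, liquid from where it was at the start of the episode above 0.03 m).
It also fails if it takes over 54 s, if anything falls off the work surface, if the arm or the gripper's body presses on something with over 40 N, if the wrist force passes 120 N, or if a joint passes its speed limit or range.

### The arm

A 6-joint arm with a two-finger parallel gripper is mounted at the origin on the work surface. World frame = base frame: x ahead of the robot, y to its left, z up, the work surface at z = 0. Lengths are in m, angles in rad, forces in N, time in s.
With the tool pointing down it reaches from about 0.35 to 0.95 m from the base axis. Payload 17.4 kg.
Tool frame: the origin (TCP) lies on the centre line of the jaws, within the pads' length; the fingertips stand 25 mm ahead of it and the grasp point (between the pads) lies 6 mm ahead of it (bot.nose_length is the distance from the TCP to the fingertips, in m); z points along the fingers, y is the line along which they close (so a half turn about z gives the same grasp; the last joint's range is limited). The gripper opens to 93 mm and grips with 3 to 60 N. Pads are 15 mm wide; open, the fingers measure 128 mm over their backs; the gripper's body (75 mm by 188 mm) begins 65 mm behind the grasp point.
Start: joints at [-1.144, 0.116, 1.442, -0, 1.584, -0.038], TCP at [0.303, -0.603, 0.244] pointing down, gripper open.
Joint ranges: [-2.83, 2.83], [-0.83, 2.19], [0.07, 2.5], [-1.14, 4.28], [0.01, 3], [-2.97, 2.97]. Speed limits (rad/s): [1.89, 1.89, 2.22, 3.14, 3.14, 3.14].

### API

Orientations are given as a unit quaternion [x, y, z, w].
In Python, from plant import bot, cams, finder gives the robot as it stands.
- The arm moves only by the tool arm_command, never from a script. Its argument "commands" is a list of rows, each a list of 6 numbers: the shift along the tool's x, y, z scaled (see below), then the turn, a rotation vector about the tool's x, y, z scaled (see below). A call has 1 to 12 rows; each row is the pose to reach, as a shift and turn from the pose commanded when the call began, along the tool's axes at that moment; what a row does not reach only later rows make up. The controller multiplies each number of a shift by 30 cm and each number of a turn by 90 degrees. A row lasts 1/8 s, in which the tool goes at most 62.5 mm and 10.7 degrees, less where a joint would pass 70% of its speed; a pose out of reach is approached as far as the arm can. A call with a number of a shift or a turn outside -1 to 1 is refused whole. A call with a gripper value outside its range is refused whole. "jaw" is the closure, from 0 (fully open) to 1 (shut), set as the call begins (left out, the last holds). The fingers move at their own pace and stop on an object; "squeeze" is the grip in N (left out, the last holds). Time passes only in rows, so rows that repeat a pose let the fingers close. It gives the time, the measured TCP pose, the force, the opening and the grip force at its end, in the units of the state.
- bot.state(): the state, without advancing time (a new reading comes with each control period).
- cams.snapshot(name): name is "scene" or "top" or "wrist"; returns (picture, depth): 384x512x3 uint8, red, green, blue; 384x512 float32, m along the optical axis (not along the pixel's ray), 0 where there is no reading.
- cams.camera_params(name): a dict with "K" (3x3 intrinsics, pixels), "rvec" (rotation vector, rad) and "tvec" (3), from world to camera coordinates, as OpenCV has them. Camera axes: x right, y down, z forward; pixel columns grow to the right and rows downward; lengths in m; the calibration is good to about 2 mm. The wrist camera is an equidistant fisheye: a pixel r from the principal point sees the ray r / f radians off the axis. A picture is of the moment at which its call begins: read the wrist's pose just before it. camera_params takes no time and is no camera call; for the wrist camera it gives the pose at the moment of the call.
- bot.close_job(): hands the job in; it is judged then, once.
Trained networks look in the newest picture that a camera, given by its name, has taken for a name from the list of things; names that differ only in an ending like _2 or _b are one class to them, and where a whole thing is asked for, a point or a joint stands for the part that bears it (a point fixed in the world has none). Each returns a list of dicts, best first, with "conf" (0 to 1); they miss things now and then, are a little off and sometimes report something else, mostly with a low value. They report only what shows in the picture. A call takes as long as a camera call. They do not tell look-alikes from the thing itself.
- finder.outline_of(thing, camera): "pixels" (384x512 bool, what is visible of it) and "xy" ([column, row] in pixels, amid what is visible of it).
- finder.mark_of(thing, camera): "xy" ([column, row] in pixels: a listed point, or the origin of a listed thing).
The state is a dict: "time": time; "joint_pos": joint angles; "qvel": joint speeds; "tau": joint torques, N m; "ee_pos": TCP position; "tcp_rot": TCP orientation; "force": force on the tool from outside, world axes, zero at the start; "wrist_torque": the same for the moment, N m; "opening": finger opening in m; "grasp_force": force on a finger pad.
Only numpy, scipy, OpenCV 4.12 (cv2) and the standard library are available. Lean on these libraries where they do the work, as an engineer would, in place of code of your own. Each camera call takes 0.05 s, during which the arm holds its last target. There are 200 camera calls.

## Working session

There is one attempt and no reset: what is moved stays moved. The work goes in short steps, Python scripts to look and compute and a tool call to move; the robot and the scene stay as the last step left them, time stands still between calls to the robot, and variables do not carry over. Pictures are saved under pics/ and viewed, at most 10 in all, crops included, and the job is handed in when it is done.

Besides the shell and the picture viewer there is one more tool, called after "Request:" as name(argument=value, ...) on one line, values as JSON. arm_command: Moves the arm, as the interface text tells. Shifts and turns lie within -1 to 1; 1 stands for 30 cm of shift or 90 degrees of turn. Its arguments: {"type":"object","properties":{"commands":{"type":"array","items":{"type":"array","items":{"type":"number","minimum":-1,"maximum":1}}},"jaw":{"type":"number"},"squeeze":{"type":"number"}},"required":["commands"]}

```bash
mkdir -p pics; ls
cat > h.py <<'E'
import numpy as np,cv2
from scipy.spatial.transform import Rotation as R
from plant import bot,cams,finder
def cam(n):
    p=cams.camera_params(n);return np.array(p["K"]),R.from_rotvec(np.ravel(p["rvec"])).as_matrix(),np.ravel(p["tvec"])
def cloud(n,dep,mask):
    K,Rm,t=cam(n);v,u=np.nonzero(mask&(dep>0));d=dep[v,u]
    x=np.stack([(u-K[0,2])/K[0,0]*d,(v-K[1,2])/K[1,1]*d,d],1)
    return (x-t)@Rm
def save(n,img): cv2.imwrite("pics/%s.png"%n,cv2.cvtColor(img,cv2.COLOR_RGB2BGR))
E
python3 - <<'E'
from h import *
a,da=cams.snapshot("scene");b,db=cams.snapshot("top")
save("scene",a);save("top",b)
for n,d in (("scene",da),("top",db)):
    K,Rm,t=cam(n);print(n,"pos",(-Rm.T@t).round(3))
    for th in ("flask_base_mid","flask_sleeve_mid","cast","bowl","knife","jar","liquid"):
        for o in finder.outline_of(th,n)[:3]:
            c=cloud(n,d,o["pixels"])
            if len(c): print(n,th,round(o["conf"],2),np.round(o["xy"]),np.median(c,0).round(3),np.percentile(c,2,0).round(3),np.percentile(c,98,0).round(3))
    for o in finder.mark_of("plate_mid",n)[:2]: print("plate",n,o["conf"],o["xy"])
print(bot.state())
E
```

```text
pics
scene pos [ 1.439 -0.375  0.912]
scene flask_base_mid 0.75 [340. 136.] [0.308 0.366 0.023] [ 0.225  0.326 -0.   ] [0.344 0.417 0.041]
scene flask_base_mid 0.57 [346. 216.] [0.637 0.194 0.012] [0.567 0.187 0.   ] [0.641 0.253 0.024]
scene flask_sleeve_mid 0.83 [321. 160.] [0.415 0.236 0.042] [0.366 0.189 0.001] [0.433 0.287 0.05 ]
scene flask_sleeve_mid 0.8 [350. 197.] [0.611 0.214 0.066] [0.547 0.188 0.026] [0.64  0.252 0.071]
scene flask_sleeve_mid 0.72 [389. 190.] [0.602 0.366 0.043] [0.556 0.32  0.001] [0.621 0.419 0.049]
scene cast 0.63 [270. 217.] [ 0.585 -0.009  0.025] [ 0.548 -0.039  0.004] [0.619 0.034 0.036]
scene bowl 0.67 [291. 243.] [0.699 0.002 0.046] [ 0.667 -0.059  0.005] [0.776 0.046 0.074]
scene knife 0.71 [243. 166.] [0.344 0.001 0.021] [ 0.288 -0.008  0.004] [0.439 0.016 0.028]
scene jar 0.97 [ 94. 211.] [ 0.452 -0.429  0.06 ] [ 0.41  -0.454  0.008] [ 0.462 -0.402  0.088]
plate scene 0.69 [168.9, 214.5]
top pos [ 0.316 -0.003  1.069]
top flask_base_mid 0.65 [118. 280.] [0.294 0.366 0.035] [0.247 0.325 0.002] [0.337 0.411 0.041]
top flask_sleeve_mid 0.91 [182. 
[... 949 characters left out ...]
369.1, 196.9]
{'time': 0.9, 'joint_pos': array([-1.14379062e+00,  1.15986793e-01,  1.44159530e+00, -3.42884128e-06,
        1.58399114e+00, -3.77850905e-02]), 'qvel': array([-0.00047544, -0.00189033, -0.00055893,  0.00021403, -0.00087759,
       -0.00030096]), 'tau': array([-1.22838112e-03, -7.21009326e+01, -6.22764516e+01,  7.78107787e-02,
        1.85201818e-02, -4.66404899e-06]), 'ee_pos': array([ 0.30256276, -0.60340034,  0.24365796]), 'tcp_rot': array([9.73117511e-01, 2.30309162e-01, 1.96264910e-07, 9.86032520e-06]), 'force': array([-0.27653443, -0.2493035 , -0.55207334]), 'wrist_torque': array([ 0.00695815,  0.02974552, -0.01423198]), 'grasp_force': 0.0, 'opening': 0.09309734776572419}
```

View pics/scene.png

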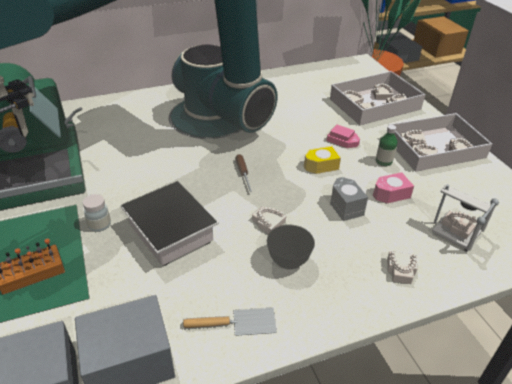

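View pics/top.png

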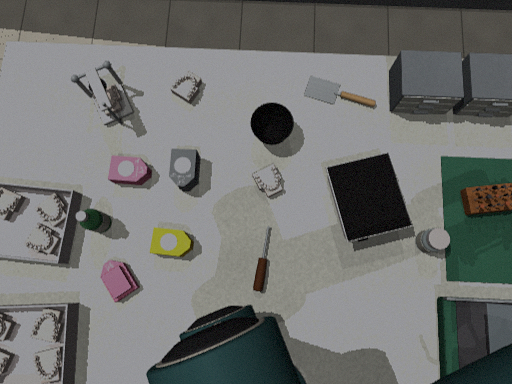

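The scene picture shows the grey flask at (350,197), the black plate at (168,222), the cast at (268,218), the bowl at (290,245) and the jar at (95,212). In the top picture the flask is at (183,168) with its narrowed nose end towards −x, and the plate is at (369,197). Next I'll fit the flask and plate poses and look at the robot API.

Run:
```python
from h import *
print([x for x in dir(bot) if x[0]!='_'],bot.nose_length)
for n in ("scene","top"):
    im,d=cams.snapshot(n)
    c=cloud(n,d,np.ones(d.shape,bool))
    def rect(lo,hi,zl,zh,nm):
        m=((c[:,:2]>lo)&(c[:,:2]<hi)).all(1)&(c[:,2]>zl)&(c[:,2]<zh)
        p=c[m]; r=cv2.minAreaRect(p[:,:2].astype(np.float32))
        print(n,nm,m.sum(),"z",np.median(p[:,2]).round(4),"rect",np.round(r[0],4),np.round(r[1],4),round(r[2],2));return p,r
    p,r=rect([.5,.15],[.68,.29],.06,.08,"flask")
    for x in np.arange(.535,.65,.01):
        q=p[abs(p[:,0]-x)<.005]
        if len(q): print(round(x,3),len(q),q[:,1].min().round(4),q[:,1].max().round(4))
    rect([.3,-.42],[.65,-.1],.07,.1,"plate")
```

```text
['MotionError', 'close_job', 'nose_length', 'state'] 0.025
scene flask 617 z 0.068 rect [0.5906 0.2213] [0.1034 0.0716] 0.8
0.535 1 0.2249 0.2249
0.545 31 0.2038 0.2415
0.555 39 0.193 0.2487
0.565 58 0.1874 0.2538
0.575 55 0.1859 0.2529
0.585 66 0.1877 0.2547
0.595 67 0.1886 0.2555
0.605 58 0.1882 0.2528
0.615 64 0.1886 0.2575
0.625 68 0.1876 0.2546
0.635 100 0.1862 0.2547
0.645 10 0.1901 0.2471
scene plate 3922 z 0.0803 rect [ 0.5084 -0.2905] [0.2674 0.2195] 16.45
top flask 880 z 0.0686 rect [0.5886 0.221 ] [0.1014 0.067 ] 0.78
0.535 7 0.2119 0.2266
0.545 51 0.201 0.2387
0.555 77 0.193 0.2494
0.565 95 0.1878 0.2536
0.575 99 0.1878 0.2543
0.585 94 0.1877 0.2529
0.595 95 0.1881 0.2542
0.605 94 0.1877 0.2542
0.615 91 0.1884 0.2526
0.625 96 0.1881 0.254
0.635 81 0.1883 0.2551
top plate 5305 z 0.0809 rect [ 0.5079 -0.29  ] [0.2655 0.2171] 16.7
```

Run:
```python
from h import *
for n in ("scene","top"):
    im,d=cams.snapshot(n)
    m=(im.max(2)<70); c=cloud(n,d,m)
    k=((c[:,:2]>[.3,-.42])&(c[:,:2]<[.7,-.13])).all(1)&(c[:,2]>.07)&(c[:,2]<.09)
    p=c[k]; r=cv2.minAreaRect(p[:,:2].astype(np.float32))
    print(n,k.sum(),np.median(p[:,2]),np.round(r[0],4),np.round(r[1],4),r[2],"mean",p.mean(0).round(4))
    print(np.round(cv2.boxPoints(r),3).tolist())
    f=cloud(n,d,np.ones(d.shape,bool)); w=((f[:,:2]>[.25,-.45])&(f[:,:2]<[.75,-.1])).all(1)&(f[:,2]>.02)&(f[:,2]<.3)
    print("near max z",f[w][:,2].max())
```

```text
scene 2597 0.0804964172624172 [ 0.5361 -0.2598] [0.1906 0.1586] 15.107717514038086 mean [ 0.551  -0.2678  0.0805]
[[0.4230000078678131, -0.20800000429153442], [0.4650000035762787, -0.3610000014305115], [0.6489999890327454, -0.31200000643730164], [0.6069999933242798, -0.15800000727176666]]
near max z 0.08951796710715079
top 4830 0.08095605864828445 [ 0.5047 -0.2856] [0.2581 0.199 ] 16.43728256225586 mean [ 0.5282 -0.2593  0.0809]
[[0.3529999852180481, -0.22699999809265137], [0.4090000092983246, -0.4180000126361847], [0.6570000052452087, -0.3449999988079071], [0.6000000238418579, -0.15399999916553497]]
near max z 0.09167739626321168
```

Request:
arm_command(commands=[[0, 0, -0.3, 0, 0, 0], [0, 0, -0.3, 0, 0, 0], [0, 0, -0.3, 0.2, 0, 0], [0, 0, -0.3, 0.2, 0, 0], [0, 0, -0.3, 0.2, 0, 0], [0, 0, -0.3, 0.2, 0, 0]])

```text
time: 1.85
ee_pos: [0.3026, -0.6034, 0.3337]
tcp_rot: [0.961, 0.228, -0.036, -0.151]
force: [0.5, -0.5, -0.2]
opening: 0.0932
grasp_force: 0.0
```

Run:
```python
from h import *
s=bot.state();print(s["time"],s["joint_pos"].round(4).tolist(),s["ee_pos"].round(4).tolist(),R.from_quat(s["tcp_rot"]).as_matrix().round(4).tolist())
```

```text
1.85 [-1.1395, 0.2964, 1.1111, -0.0116, 2.045, -0.0372] [0.3026, -0.6034, 0.3337] [[0.8939, 0.4268, -0.1373], [0.4483, -0.851, 0.2737], [-0.0, -0.3062, -0.952]]
```

Request:
arm_command(commands=[[0, 0, 0, -0.1, 0, 0], [0, 0, 0, -0.2, 0, 0], [0, 0, 0, -0.2, 0, 0]])

```text
time: 2.22
ee_pos: [0.3018, -0.6018, 0.3365]
tcp_rot: [0.973, 0.23, 0.001, 0.003]
force: [-0.8, -0.6, 1.2]
opening: 0.0932
grasp_force: 0.0
```

Run:
```python
from h import *
s=bot.state();print(s["time"],s["joint_pos"].round(4).tolist(),s["ee_pos"].round(4).tolist(),s["tcp_rot"].round(4))
for n in ("scene","top"):
    im=cv2.cvtColor(cv2.imread(f"pics/{n}.png"),cv2.COLOR_BGR2RGB)
    m=(im.max(2)<60).astype(np.uint8); m=cv2.morphologyEx(m,cv2.MORPH_OPEN,np.ones((3,3)))
    u0=(190,215) if n=="scene" else (369,197)
    k,l=cv2.connectedComponents(m); q=(l==l[197 if n=="top" else 205, 369 if n=="top" else 170]).astype(np.uint8)
    cs=max(cv2.findContours(q,0,2)[0],key=cv2.contourArea).reshape(-1,2).astype(float)
    K,Rm,t=cam(n)
    ray=np.c_[(cs[:,0]-K[0,2])/K[0,0],(cs[:,1]-K[1,2])/K[1,1],np.ones(len(cs))]@Rm; o=-Rm.T@t
    P=o+ray*((.0805-o[2])/ray[:,2])[:,None]
    r=cv2.minAreaRect(P[:,:2].astype(np.float32)); print(n,cs.min(0),cs.max(0),r,np.round(cv2.boxPoints(r),3).tolist())
    P2=cv2.approxPolyDP(P[:,:2].astype(np.float32).reshape(-1,1,2),.012,True).reshape(-1,2);print(P2.round(3).tolist())
```

```text
2.225 [-1.1438, 0.0997, 1.3105, 0.0001, 1.7254, -0.0378] [0.3018, -0.6018, 0.3365] [9.731e-01 2.303e-01 6.000e-04 2.900e-03]
scene [0. 0.] [511. 383.] ((0.13394635915756226, 0.2124882936477661), (2.524096965789795, 1.9991825819015503), 72.32837677001953) [[-1.2020000219345093, -0.6869999766349792], [0.703000009059906, -1.2929999828338623], [1.468999981880188, 1.1119999885559082], [-0.4350000023841858, 1.718000054359436]]
[[0.8730000257492065, -0.6380000114440918], [0.9169999957084656, -0.5189999938011169], [0.8379999995231628, -0.5120000243186951], [0.9200000166893005, -0.5080000162124634], [1.1690000295639038, 0.17000000178813934], [1.0980000495910645, 0.3109999895095825], [-0.4350000023841858, 1.718000054359436], [-0.597000002861023, 1.2120000123977661], [-0.5519999861717224, 1.1649999618530273], [-0.6060000061988831, 1.1829999685287476], [-0.6230000257492065, 1.128999948501587], [-0.5320000052452087, 1.0490000247955322], [-0.5490000247955322, 1.0420000553131104], [-0.6340000033378601, 1.0959999561309814], [-0.6600000262260437, 1.0140000581741333], [-0.6000000238418579, 0.972000002
[... 2153 characters left out ...]
499999284744263, -0.5389999747276306], [0.2529999911785126, -0.5410000085830688], [0.29499998688697815, -0.578000009059906], [0.24899999797344208, -0.6330000162124634], [0.29499998688697815, -0.6520000100135803]]
top [328. 154.] [410. 239.] ((0.5304182767868042, -0.2590121030807495), (0.19285500049591064, 0.16420264542102814), 16.375869750976562) [[0.41499999165534973, -0.2070000022649765], [0.460999995470047, -0.36500000953674316], [0.6460000276565552, -0.3109999895095825], [0.6000000238418579, -0.15299999713897705]]
[[0.6430000066757202, -0.30799999833106995], [0.6010000109672546, -0.15600000321865082], [0.4180000126361847, -0.20800000429153442], [0.46299999952316284, -0.3619999885559082]]
```

Request:
arm_command(commands=[[0, 0, 0, 0, 0.1, 0], [0, 0, 0, 0, 0.2, 0], [0, 0, 0, 0, 0.3, 0], [0, 0, 0, 0, 0.4, 0], [0, 0, 0, 0, 0.4, 0]])

```text
time: 2.85
ee_pos: [0.301, -0.6041, 0.3321]
tcp_rot: [0.926, 0.218, 0.301, -0.073]
force: [0.8, -0.9, -0.6]
opening: 0.093
grasp_force: 0.0
```

Run:
```python
from h import *
s=bot.state();print(s["time"],s["joint_pos"].round(4).tolist(),s["ee_pos"].round(4).tolist(),s["tcp_rot"].round(4).tolist())
```

```text
2.85 [-1.3822, 0.1535, 1.3438, 0.6188, 1.7942, -0.1787] [0.301, -0.6041, 0.3321] [0.9256, 0.2177, 0.3008, -0.0728]
```

```bash
cat > kin.py <<'E'
from h import *
from scipy.optimize import least_squares
D=[([-1.144,.116,1.4416,0,1.584,-.0378],[.30256,-.6034,.24366],[.973117,.230309,0,0]),
([-1.1395,.2964,1.1111,-.0116,2.045,-.0372],[.3026,-.6034,.3337],[.961,.228,-.036,-.151]),
([-1.1438,.0997,1.3105,.0001,1.7254,-.0378],[.3018,-.6018,.3365],[.9731,.2303,.0006,.0029]),
([-1.3822,.1535,1.3438,.6188,1.7942,-.1787],[.301,-.6041,.3321],[.9256,.2177,.3008,-.0728])]
rz=lambda a:R.from_euler('z',a); ry=lambda a:R.from_euler('y',a)
def fk(q,p):
    a1,c,h,L1,L2,a3,d=p
    A=rz(q[0]); B=A*ry(q[1]); C=A*ry(q[1]+q[2]); W=C*rz(q[3])*ry(q[4])
    pos=A.apply([a1,c,h])+B.apply([0,0,L1])+C.apply([a3,0,L2])+W.apply([0,0,d])
    return pos,W*rz(q[5])*T
T=R.identity()
# constant tool twist from first sample
T=(fk(D[0][0],[0]*7)[1]).inv()*R.from_quat(D[0][2])
res=lambda p:np.concatenate([fk(q,p)[0]-x for q,x,_ in D]+[1e-3*(np.array(p)-[0,.025,.4,.6,.6,0,.288])])
f=least_squares(res,[0,.025,.4,.6,.6,0,.288]);P=f.x
lo=np.array([-2.83,-.83,.07,-1.14,.01,-2.97]);hi=np.array([2.83,2.19,2.5,4.28,3,2.97])
def ik(pos,Rt,q0):
    def e(q):
        x,r=fk(q,P);return np.r_[(x-pos)*3,(r.inv()*Rt).as_rotvec()]
    s=least_squares(e,np.clip(q0,lo+1e-3,hi-1e-3),bounds=(lo,hi));return s.x,np.abs(s.fun).max()
E
python3 - <<'E'
from kin import *
print(P.round(4),np.abs(f.fun[:12]).max().round(4),T.as_rotvec().round(3))
for q,x,o in D: print((fk(q,P)[0]-x).round(4),(fk(q,P)[1].inv()*R.from_quat(o)).as_rotvec().round(3))
def rot(z,y): z=np.array(z,float);y=np.array(y,float);return R.from_matrix(np.c_[np.cross(y,z),y,z])
c,s=np.cos,np.sin
pl=np.array([.531,-.259,.0805])
for sg in (1,-1):
  for sd in (-26,0,20,40,64):
    a=np.radians(sd);S=np.array([c(a),s(a),0]);Y=sg*np.array([-s(a),c(a),0])
    # tool-down pick at flask: tilting toward nose(-x world) => same hand: Y -> sg*(0,-1,0)
    poses=[("pick",[.585,.221,.020],rot([0,0,-1],[0,-sg,0])),("preB",pl+[0,0,.2],rot([0,0,-1],Y)),("B",pl+[0,0,.06]-.0*S,rot(S,Y)),("C",pl+[0,0,.06],rot([0,0,-1],Y)),("D",pl+[0,0,.046],rot(S,Y))]
    q0=np.array([.3,.3,1.4,0.3,1.5,0 if sg>0 else 0])
    for nm,x,r in poses:
        best=None
        for q4 in (0,1.5,2.8):
          for q6 in (-2.5,-1.2,0,1.2,2.5):
            for q5 in (.7,1.5):
              q,e=ik(x,r,[np.arctan2(x[1],x[0]),.3,1.5,q4,q5,q6])
              if e<2e-3:
                k=abs(q-q0).sum()
                if best is None or k<best[0]: best=(k,q)
        if best is None: print(sg,sd,nm,"none")
        else: q0=best[1];print(sg,sd,nm,q0.round(2).tolist())
E
```

```text
[4.000e-04 2.550e-02 1.377e-01 4.595e-01 6.199e-01 8.130e-02 2.774e-01] 0.0001 [-0.    -0.     1.571]
[-0.0001 -0.0001  0.    ] [-0.  0.  0.]
[ 0. -0.  0.] [ 0.001 -0.001 -0.001]
[ 0.0001  0.     -0.    ] [ 0. -0.  0.]
[ 0.  0. -0.] [-0.  0.  0.]
1 -26 pick [0.32, 0.16, 1.77, 0.0, 1.21, 1.89]
1 -26 preB [-0.5, -0.07, 1.58, -0.0, 1.64, -1.61]
1 -26 B none
1 -26 C [-0.5, -0.02, 1.75, -0.0, 1.41, -1.61]
1 -26 D none
1 0 pick [0.32, 0.16, 1.77, 0.0, 1.21, 1.89]
1 0 preB [-0.5, -0.07, 1.58, -0.0, 1.64, -2.07]
1 0 B [-0.87, -0.16, 2.4, 2.06, 1.04, 2.33]
1 0 C [-0.5, -0.02, 1.75, -0.0, 1.41, -2.07]
1 0 D [-0.87, -0.12, 2.4, 2.08, 1.06, 2.29]
1 20 pick [0.32, 0.16, 1.77, 0.0, 1.21, 1.89]
1 20 preB [-0.5, -0.07, 1.58, -0.0, 1.64, -2.42]
1 20 B [-0.98, 0.04, 2.22, 1.73, 1.38, 2.44]
1 20 C [-0.5, -0.02, 1.75, -0.0, 1.41, -2.42]
1 20 D [-0.98, 0.07, 2.22, 1.73, 1.39, 2.41]
1 40 pick [0.32, 0.16, 1.77, 0.0, 1.21, 1.89]
1 40 preB [-0.5, -0.07, 1.58, -0.0, 1.64, -2.77]
1 40 B [-0.99, 0.22, 2.01, 1.5, 1.66, 2.48]
1 40 C [-0.5, -0.02, 1.75, -0.0, 1.41, -2.77]
1 40 D [-0.99, 0.25, 2.01, 1.5, 1.66, 2.4
[... 578 characters left out ...]
ck [0.32, 0.16, 1.77, -0.0, 1.21, -1.25]
-1 20 preB [-0.5, -0.07, 1.58, 0.0, 1.64, 0.72]
-1 20 B [-0.98, 0.04, 2.22, 1.73, 1.38, -0.7]
-1 20 C [-0.5, -0.02, 1.75, 0.0, 1.41, 0.72]
-1 20 D [-0.98, 0.07, 2.22, 1.73, 1.39, -0.73]
-1 40 pick [0.32, 0.16, 1.77, -0.0, 1.21, -1.25]
-1 40 preB [-0.5, -0.07, 1.58, 0.0, 1.64, 0.38]
-1 40 B [-0.99, 0.22, 2.01, 1.5, 1.66, -0.67]
-1 40 C [-0.5, -0.02, 1.75, 0.0, 1.41, 0.38]
-1 40 D [-0.99, 0.25, 2.01, 1.5, 1.66, -0.69]
-1 64 pick [0.32, 0.16, 1.77, -0.0, 1.21, -1.25]
-1 64 preB [-0.5, -0.07, 1.58, -0.0, 1.64, -0.04]
-1 64 B [-0.93, 0.42, 1.75, 1.29, 1.96, -0.66]
-1 64 C [-0.5, -0.02, 1.75, -0.0, 1.41, -0.04]
-1 64 D [-0.93, 0.44, 1.75, 1.28, 1.95, -0.68]
```

```bash
cat > go.py <<'E'
from kin import *
def rot(z,y): z=np.array(z,float);y=np.array(y,float);return R.from_matrix(np.c_[np.cross(y,z),y,z])
def cmd(pos,rt,frm=None):
    if frm is None:
        s=bot.state();frm=(s["ee_pos"],R.from_quat(s["tcp_rot"]))
    d=frm[1].inv().apply(np.array(pos)-frm[0]);w=(frm[1].inv()*rt).as_rotvec()
    print("cmd",(d/.3).round(4).tolist(),(w/(np.pi/2)).round(4).tolist(),"mm",(np.linalg.norm(d)*1e3).round(1),"deg",np.degrees(np.linalg.norm(w)).round(1),"rows>=",int(np.ceil(max(np.linalg.norm(d)/.0625,np.degrees(np.linalg.norm(w))/10.7))))
    return np.array(pos),rt
SD=np.radians(10);S=np.array([np.cos(SD),np.sin(SD),0]);Y=np.array([np.sin(SD),-np.cos(SD),0])
PL=np.array([.531,-.259,.0805]);Z=np.array([0,0,1.])
yw=np.radians(.8);PICK=rot([0,0,-1],[-np.sin(yw),np.cos(yw),0]);FX=np.array([np.cos(yw),np.sin(yw),0])
PC=np.array([.589,.221,0])-.005*FX
DOWN=rot([0,0,-1],Y);SIDE=rot(S,Y)
E
python3 - <<'E'
from go import *
s=bot.state();a=(s["ee_pos"],R.from_quat(s["tcp_rot"]))
t=PC+.2*Z; m=.5*(a[0]+t)+[0,0,.02]; from scipy.spatial.transform import Slerp
rm=Slerp([0,1],R.concatenate([a[1],PICK]))(.5)
b=cmd(m,rm); m2=a[0]*.1+t*.9; cmd(t,PICK,b)
q=s["joint_pos"]
for nm,x,r in [("pick",PC+.03*Z,PICK),("up",PC+.25*Z,PICK),("preB",PL+.25*Z,DOWN),("side",PL+.15*Z,SIDE),("B",PL+.055*Z,SIDE),("Bup",PL+.2*Z,SIDE),("C",PL+.06*Z,DOWN),("side",PL+.15*Z,SIDE),("D",PL+.045*Z,SIDE),("back",PL+.045*Z-.1*S,SIDE),("Dup",PL+.2*Z,SIDE)]:
    q,e=ik(x,r,q);print(nm,q.round(2).tolist(),e<2e-3)
E
```

```text
cmd [0.7453, -1.0187, 0.7372] [0.2665, -0.0625, -0.82] mm 438.5 deg 77.8 rows>= 8
cmd [1.0176, 0.6875, 0.8289] [0.2665, -0.0625, -0.82] mm 444.5 deg 77.8 rows>= 8
pick [0.32, 0.15, 1.77, -0.0, 1.23, -1.26] True
up [0.32, 0.0, 1.55, -0.0, 1.59, -1.26] True
preB [-0.5, -0.08, 1.5, 0.0, 1.72, 0.9] True
side [-0.94, -0.26, 2.3, 1.79, 1.16, -0.51] True
B [-0.94, -0.05, 2.32, 1.88, 1.22, -0.75] True
Bup [-0.94, -0.34, 2.26, 1.74, 1.14, -0.39] True
C [-0.5, -0.02, 1.75, 0.0, 1.41, 0.9] True
side [-0.94, -0.26, 2.3, 1.79, 1.16, -0.51] True
D [-0.94, -0.02, 2.32, 1.89, 1.23, -0.78] True
back [-1.18, -0.12, 2.4, 1.71, 1.41, -0.73] True
Dup [-0.94, -0.34, 2.26, 1.74, 1.14, -0.39] True
```

Request:
arm_command(commands=[[0.7, -0.98, 0.7, 0.26, -0.06, -0.81], [0.7, -0.98, 0.7, 0.26, -0.06, -0.81], [0.7, -0.98, 0.7, 0.26, -0.06, -0.81], [0.7, -0.98, 0.7, 0.26, -0.06, -0.81], [0.7, -0.98, 0.7, 0.26, -0.06, -0.81], [0.7, -0.98, 0.7, 0.26, -0.06, -0.81], [0.7, -0.98, 0.7, 0.26, -0.06, -0.81], [0.7, -0.98, 0.7, 0.26, -0.06, -0.81], [0.7, -0.98, 0.7, 0.26, -0.06, -0.81]])

```text
time: 3.98
ee_pos: [0.4331, -0.2091, 0.2879]
tcp_rot: [0.596, 0.778, 0.195, -0.044]
force: [-0.0, 0.4, 0.4]
opening: 0.0931
grasp_force: 0.0
```

Run:
```python
from go import *
cmd(PC+.2*Z,PICK)
```

```text
cmd [1.0728, 0.7075, 0.8617] [0.2692, -0.0586, -0.8294] mm 464.2 deg 78.7 rows>= 8
```

Request:
arm_command(commands=[[1.0, 0.66, 0.8, 0.269, -0.059, -0.829], [1.0, 0.66, 0.8, 0.269, -0.059, -0.829], [1.0, 0.66, 0.8, 0.269, -0.059, -0.829], [1.0, 0.66, 0.8, 0.269, -0.059, -0.829], [1.0, 0.66, 0.8, 0.269, -0.059, -0.829], [1.0, 0.66, 0.8, 0.269, -0.059, -0.829], [1.0, 0.66, 0.8, 0.269, -0.059, -0.829], [1.0, 0.66, 0.8, 0.269, -0.059, -0.829], [1.0, 0.66, 0.8, 0.269, -0.059, -0.829]])

```text
time: 5.1
ee_pos: [0.5744, 0.1911, 0.2067]
tcp_rot: [-0.005, 1.0, 0.0, 0.0]
force: [0.1, -0.6, -0.3]
opening: 0.0931
grasp_force: 0.0
```

Run:
```python
from go import *
im,d=cams.snapshot("wrist");save("w1",im)
a=cmd(PC+.13*Z,PICK); cmd(PC+.029*Z,PICK,a)
s=bot.state();print(s["ee_pos"],s["joint_pos"].round(3))
```

```text
cmd [-0.033, 0.1003, 0.257] [0.001, 0.0007, -0.0029] mm 83.3 deg 0.3 rows>= 2
cmd [0.0, 0.0, 0.3367] [0.0, 0.0, 0.0] mm 101.0 deg 0.0 rows>= 2
[0.57430632 0.19061863 0.20703057] [ 2.780e-01 -2.400e-02  1.646e+00  1.000e-03  1.519e+00 -1.302e+00]
```

View pics/w1.png

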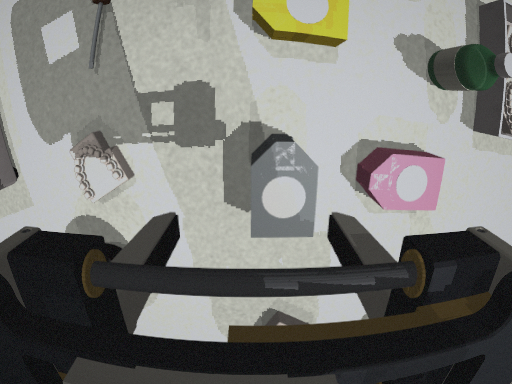

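The wrist view shows the grey flask at (285,190), nose up in the image (towards the robot), between the open fingers. I'm lowering onto it.

Request:
arm_command(commands=[[-0.033, 0.1, 0, 0, 0, -0.003], [-0.033, 0.1, 0.257, 0, 0, -0.003], [-0.033, 0.1, 0.257, 0, 0, -0.003], [-0.033, 0.1, 0.4, 0, 0, -0.003], [-0.033, 0.1, 0.54, 0, 0, -0.003], [-0.033, 0.1, 0.593, 0, 0, -0.003], [-0.033, 0.1, 0.593, 0, 0, -0.003], [-0.033, 0.1, 0.593, 0, 0, -0.003]])

```text
time: 6.15
ee_pos: [0.5846, 0.2221, 0.0315]
tcp_rot: [-0.009, 1.0, 0.001, 0.002]
force: [0.4, 0.4, 0.1]
opening: 0.093
grasp_force: 0.0
```

Request:
arm_command(commands=[[0, 0, 0, 0, 0, 0], [0, 0, 0, 0, 0, 0], [0, 0, 0, 0, 0, 0], [0, 0, 0, 0, 0, 0], [0, 0, 0, 0, 0, 0], [0, 0, 0, 0, 0, 0], [0, 0, 0, 0, 0, 0], [0, 0, 0, 0, 0, 0]], jaw=1, squeeze=35)

```text
time: 7.15
ee_pos: [0.5836, 0.222, 0.0294]
tcp_rot: [-0.009, 1.0, 0.001, 0.001]
force: [-2.1, -1.0, 5.3]
opening: 0.0655
grasp_force: 35.0
```

Request:
arm_command(commands=[[0, 0, -0.05, 0, 0, 0], [0, 0, -0.1, 0, 0, 0], [0, 0, -0.2, 0, 0, 0], [0, 0, -0.33, 0, 0, 0], [0, 0, -0.47, 0, 0, 0], [0, 0, -0.6, 0, 0, 0], [0, 0, -0.7, 0, 0, 0], [0, 0, -0.75, 0, 0, 0], [0, 0, -0.75, 0, 0, 0], [0, 0, -0.75, 0, 0, 0]])

```text
time: 8.4
ee_pos: [0.5829, 0.2215, 0.2526]
tcp_rot: [-0.009, 1.0, 0.001, -0.0]
force: [-0.3, 0.2, -4.4]
opening: 0.0663
grasp_force: 34.9
```

Run:
```python
from go import *
s=bot.state();p=s["ee_pos"];r=R.from_quat(s["tcp_rot"]);t=PL+.2*Z
print(s["grasp_force"],s["opening"],s["force"])
ax=(r.inv()*DOWN).as_rotvec();print(ax)
a=cmd(.5*(p+t),r*R.from_rotvec(ax/2)); cmd(t,DOWN,a)
```

```text
34.93798412382603 0.06633163511746919 [-0.33869824  0.16602469 -4.42775108]
[-7.21036866e-04 -1.75107042e-03  2.98464500e+00]
cmd [0.1006, -0.7991, -0.0473] [-0.0002, -0.0006, 0.95] mm 242.0 deg 85.5 rows>= 8
cmd [-0.7888, -0.1629, -0.0471] [-0.0002, -0.0006, 0.95] mm 242.0 deg 85.5 rows>= 8
```

Request:
arm_command(commands=[[0.005, -0.04, 0, 0, 0, 0.05], [0.015, -0.12, -0.007, 0, 0, 0.14], [0.025, -0.2, -0.01, 0, 0, 0.24], [0.035, -0.29, -0.017, 0, 0, 0.34], [0.045, -0.37, -0.02, 0, 0, 0.44], [0.06, -0.46, -0.027, 0, 0, 0.55], [0.07, -0.55, -0.033, 0, 0, 0.65], [0.08, -0.63, -0.037, 0, 0, 0.75], [0.09, -0.72, -0.04, 0, 0, 0.85], [0.1, -0.8, -0.047, 0, 0, 0.95]])

```text
time: 9.65
ee_pos: [0.557, -0.0198, 0.2663]
tcp_rot: [0.674, 0.738, 0.0, -0.001]
force: [0.7, 0.2, -4.3]
opening: 0.0661
grasp_force: 34.9
```

Request:
arm_command(commands=[[-0.08, -0.016, -0.005, 0, 0, 0.1], [-0.16, -0.033, -0.01, 0, 0, 0.2], [-0.25, -0.05, -0.015, 0, 0, 0.3], [-0.33, -0.07, -0.02, 0, 0, 0.4], [-0.42, -0.085, -0.025, 0, 0, 0.5], [-0.5, -0.1, -0.03, 0, 0, 0.6], [-0.58, -0.12, -0.035, 0, 0, 0.7], [-0.66, -0.14, -0.04, 0, 0, 0.8], [-0.73, -0.15, -0.045, 0, 0, 0.88], [-0.77, -0.16, -0.047, 0, 0, 0.93], [-0.79, -0.163, -0.047, 0, 0, 0.95], [-0.79, -0.163, -0.047, 0, 0, 0.95]])

```text
time: 11.15
ee_pos: [0.5314, -0.2595, 0.2807]
tcp_rot: [0.996, 0.088, 0.0, -0.001]
force: [0.2, -0.2, -4.7]
opening: 0.0657
grasp_force: 34.9
```

Run:
```python
from go import *
s=bot.state();print(s["ee_pos"],s["joint_pos"].round(3),s["grasp_force"],s["opening"])
cmd(PL+.2*Z,SIDE);
```

```text
[ 0.53144252 -0.25952017  0.28069   ] [-0.498 -0.073  1.574  0.002  1.641  0.897] 34.93812382221222 0.065677975130593
cmd [-0.0012, -0.002, 0.0006] [-0.0015, 0.9996, -0.0007] mm 0.7 deg 90.0 rows>= 9
```

Request:
arm_command(commands=[[0, 0, 0, 0, 0.05, 0], [0, 0, 0, 0, 0.13, 0], [0, 0, 0, 0, 0.22, 0], [0, 0, 0, 0, 0.32, 0], [0, 0, 0, 0, 0.42, 0], [0, 0, 0, 0, 0.52, 0], [0, 0, 0, 0, 0.62, 0], [0, 0, 0, 0, 0.72, 0], [0, 0, 0, 0, 0.82, 0], [0, 0, 0, 0, 0.92, 0], [0, 0, 0, 0, 1, 0], [0, 0, 0, 0, 1, 0]])

```text
time: 12.65
ee_pos: [0.5314, -0.2588, 0.2787]
tcp_rot: [0.705, 0.06, 0.704, -0.063]
force: [0.3, 0.5, -4.9]
opening: 0.0659
grasp_force: 34.9
```

Request:
arm_command(commands=[[0, 0, 0, 0, 0, 0], [0, 0, 0, 0, 0, 0]])

```text
time: 12.9
ee_pos: [0.5318, -0.2594, 0.2827]
tcp_rot: [0.704, 0.062, 0.705, -0.062]
force: [0.1, -0.4, -4.4]
opening: 0.0657
grasp_force: 34.9
```

Run:
```python
from go import *
s=bot.state();print(s["ee_pos"],s["joint_pos"].round(3),s["grasp_force"],s["opening"])
cmd(PL+.065*Z-.01*S,SIDE); im,d=cams.snapshot("scene");im2,d2=cams.snapshot("top")
save("s2",cv2.resize(np.hstack([im[100:320,60:360],im2[80:300,230:512]]),None,fx=1.3,fy=1.3))
```

```text
[ 0.53181511 -0.25939184  0.28271954] [-0.935 -0.342  2.261  1.739  1.14  -0.386] 34.93892915546894 0.06571812232835118
cmd [-0.4574, -0.0021, -0.036] [-0.0006, -0.0004, 0.0004] mm 137.6 deg 0.1 rows>= 3
```

View pics/s2.png

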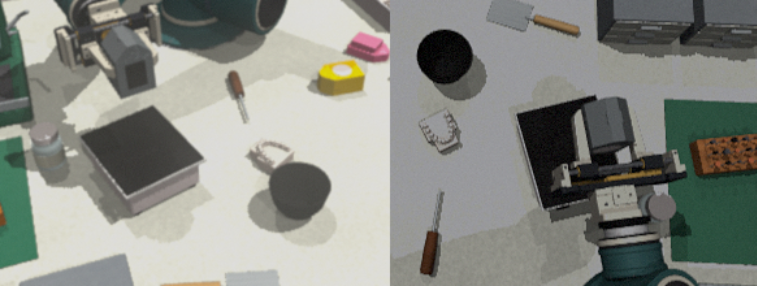

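The picture shows the flask held closed with the nose up over the plate, and the jar clear of the gripper's right side. I'm lowering onto the heel.

Request:
arm_command(commands=[[-0.05, 0, -0.005, 0, 0, 0], [-0.13, 0, -0.015, 0, 0, 0], [-0.22, 0, -0.025, 0, 0, 0], [-0.31, 0, -0.036, 0, 0, 0], [-0.39, 0, -0.036, 0, 0, 0], [-0.44, -0.002, -0.036, 0, 0, 0], [-0.457, -0.002, -0.036, 0, 0, 0], [-0.457, -0.002, -0.036, 0, 0, 0], [-0.457, -0.002, -0.036, 0, 0, 0]])

```text
time: 14.12
ee_pos: [0.5211, -0.2607, 0.145]
tcp_rot: [0.704, 0.061, 0.705, -0.062]
force: [0.2, -0.2, -4.0]
opening: 0.0658
grasp_force: 34.9
```

Request:
arm_command(commands=[[-0.006, 0, 0, 0, 0, 0], [-0.012, 0, 0, 0, 0, 0], [-0.018, 0, 0, 0, 0, 0], [-0.024, 0, 0, 0, 0, 0], [-0.028, 0, 0, 0, 0, 0], [-0.028, 0, 0, 0, 0, 0]])

```text
time: 14.88
ee_pos: [0.521, -0.2606, 0.1358]
tcp_rot: [0.704, 0.061, 0.705, -0.062]
force: [0.1, -0.7, -4.0]
opening: 0.0657
grasp_force: 34.9
```

No contact yet. Going on in small steps.

Request:
arm_command(commands=[[-0.003, 0, 0, 0, 0, 0], [-0.006, 0, 0, 0, 0, 0], [-0.006, 0, 0, 0, 0, 0]])

```text
time: 15.25
ee_pos: [0.521, -0.2606, 0.1342]
tcp_rot: [0.704, 0.061, 0.705, -0.062]
force: [0.8, 0.3, -4.1]
opening: 0.0659
grasp_force: 34.9
```

Request:
arm_command(commands=[[-0.003, 0, 0, 0, 0, 0], [-0.006, 0, 0, 0, 0, 0], [-0.006, 0, 0, 0, 0, 0]])

```text
time: 15.62
ee_pos: [0.5212, -0.2605, 0.1339]
tcp_rot: [0.703, 0.062, 0.706, -0.062]
force: [-4.8, 6.2, 9.0]
opening: 0.0661
grasp_force: 34.9
```

Request:
arm_command(commands=[[0.002, 0, 0, 0, 0, 0], [0.002, 0, 0, 0, 0, 0]])

```text
time: 15.88
ee_pos: [0.5212, -0.2605, 0.134]
tcp_rot: [0.703, 0.062, 0.706, -0.062]
force: [-1.6, 4.9, 7.5]
opening: 0.0657
grasp_force: 34.9
```

Request:
arm_command(commands=[[0, 0, 0, 0, 0, 0], [0, 0, 0, 0, 0, 0], [0, 0, 0, 0, 0, 0], [0, 0, 0, 0, 0, 0], [0, 0, 0, 0, 0, 0], [0, 0, 0, 0, 0, 0]], jaw=0)

```text
time: 16.62
ee_pos: [0.521, -0.2606, 0.133]
tcp_rot: [0.704, 0.061, 0.705, -0.062]
force: [0.7, 0.1, 0.7]
opening: 0.093
grasp_force: 0.0
```

Run:
```python
from go import *
im,d=cams.snapshot("scene"); s=bot.state(); print(s["force"],s["opening"],s["time"])
save("s3",cv2.resize(im[120:300,80:320],None,fx=3,fy=3))
```

```text
[ 0.03356544 -0.02840445  0.46069162] 0.09311925529242383 16.675
```

View pics/s3.png

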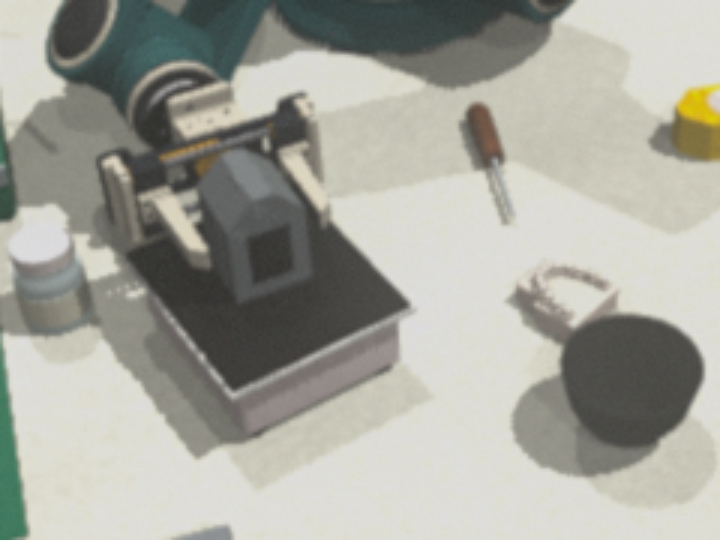

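The flask stands on its heel, closed, at (255,225) in the crop, with the fingers open. I'm rising straight up.

Request:
arm_command(commands=[[0.04, 0, 0, 0, 0, 0], [0.12, 0, 0, 0, 0, 0], [0.22, 0, 0, 0, 0, 0], [0.34, 0, 0, 0, 0, 0], [0.46, 0, 0, 0, 0, 0], [0.56, 0, 0, 0, 0, 0], [0.58, 0, 0, 0, 0, 0], [0.58, 0, 0, 0, 0, 0]])

```text
time: 17.68
ee_pos: [0.5206, -0.2606, 0.3069]
tcp_rot: [0.704, 0.061, 0.705, -0.062]
force: [0.3, 0.0, 0.3]
opening: 0.0929
grasp_force: 0.0
```

Request:
arm_command(commands=[[0, 0, 0, 0, -0.1, 0], [0, 0, 0, 0, -0.22, 0], [0, 0, 0, 0, -0.34, 0], [0, 0, 0, 0, -0.46, 0], [0, 0, 0, 0, -0.58, 0], [0, 0, 0, 0, -0.7, 0], [0, 0, 0, 0, -0.82, 0], [0, 0, 0, 0, -0.92, 0], [0, 0, 0, 0, -1, 0], [0, 0, 0, 0, -1, 0]])

```text
time: 18.92
ee_pos: [0.5219, -0.2602, 0.3045]
tcp_rot: [0.996, 0.088, -0.001, -0.002]
force: [0.5, -0.4, -0.0]
opening: 0.0932
grasp_force: 0.0
```

Run:
```python
from go import *
im,d=cams.snapshot("scene"); c=cloud("scene",d,np.ones(d.shape,bool))
k=(np.linalg.norm(c[:,:2]-[.52,-.26],axis=1)<.08)&(c[:,2]>.095)&(c[:,2]<.19); p=c[k]
u=(p[:,:2]-PL[:2])@np.c_[S[:2],Y[:2]]
print(k.sum(),"z max",np.percentile(p[:,2],98).round(4))
lo_=p[:,2]<.15
print("s 90,98%",np.percentile(u[lo_,0],[50,90,98]).round(4)); f=lo_&(u[:,0]>np.percentile(u[lo_,0],98)-.012)
print("face s med",np.median(u[f,0]).round(4),"y range",np.percentile(u[f,1],[2,98]).round(4)); 
A=np.c_[u[f,1],np.ones(f.sum())];print("face slope",np.linalg.lstsq(A,u[f,0],rcond=None)[0].round(4))
J=PL+(.0)*S; s=bot.state();print(s["ee_pos"],s["time"])
w=np.array([.5283,-.2593])-PL[:2];print("expected joint s,y",w@S[:2],w@Y[:2],"face expected s",w@S[:2]+.022)
im,d=cams.snapshot("wrist");save("w2",im)
cmd([.5283,-.2593,.0805+.055+.006+.05],DOWN)
```

```text
1259 z max 0.182
s 90,98% [0.02   0.0223 0.0234]
face s med 0.0205 y range [-0.033   0.0315]
face slope [-0.0121  0.0204]
[ 0.52138591 -0.2604512   0.30491677] 18.975
expected joint s,y -0.00271107538643307 -0.00017340775379708821 face expected s 0.01928892461356693
cmd [0.0243, 0.0009, 0.3801] [-0.002, -0.0015, 0.0006] mm 114.3 deg 0.2 rows>= 2
```

View pics/w2.png

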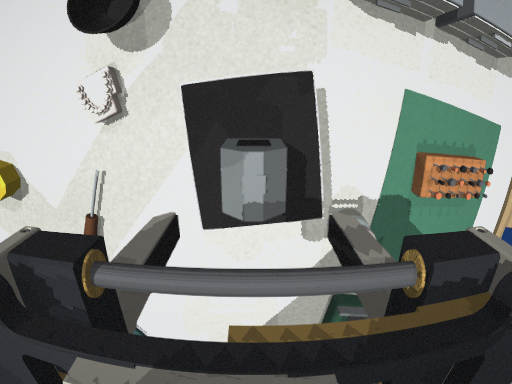

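The wrist view shows the flask centred at (253,180) on the plate, between the fingers and square to them. The depth check puts the base face within 1 mm of where I expected it. I'm lowering to regrip.

Request:
arm_command(commands=[[0.026, 0.001, 0.04, -0.002, -0.001, 0], [0.026, 0.001, 0.16, -0.002, -0.001, 0], [0.026, 0.001, 0.28, -0.002, -0.001, 0], [0.026, 0.001, 0.38, -0.002, -0.001, 0], [0.026, 0.001, 0.46, -0.002, -0.001, 0], [0.026, 0.001, 0.52, -0.002, -0.001, 0], [0.026, 0.001, 0.555, -0.002, -0.001, 0], [0.026, 0.001, 0.555, -0.002, -0.001, 0], [0.026, 0.001, 0.555, -0.002, -0.001, 0]])

```text
time: 20.15
ee_pos: [0.529, -0.2597, 0.1414]
tcp_rot: [0.996, 0.087, 0.001, 0.001]
force: [-0.1, -0.7, 1.1]
opening: 0.093
grasp_force: 0.0
```

Request:
arm_command(commands=[[0, 0, 0, 0, 0, 0], [0, 0, 0, 0, 0, 0], [0, 0, 0, 0, 0, 0], [0, 0, 0, 0, 0, 0], [0, 0, 0, 0, 0, 0], [0, 0, 0, 0, 0, 0], [0, 0, 0, 0, 0, 0], [0, 0, 0, 0, 0, 0]], jaw=1, squeeze=40)

```text
time: 21.15
ee_pos: [0.5288, -0.2594, 0.1407]
tcp_rot: [0.996, 0.087, 0.0, 0.001]
force: [0.3, 1.9, 4.8]
opening: 0.0656
grasp_force: 40.0
```

Run:
```python
from go import *
im,d=cams.snapshot("scene"); s=bot.state(); print(s["ee_pos"],s["force"],s["opening"],s["time"])
save("s4",cv2.resize(im[120:300,80:320],None,fx=3,fy=3))
```

```text
[ 0.52878262 -0.25945086  0.14063813] [-0.50282728  2.26522091  4.77648479] 0.0661949249201551 21.2
```

View pics/s4.png

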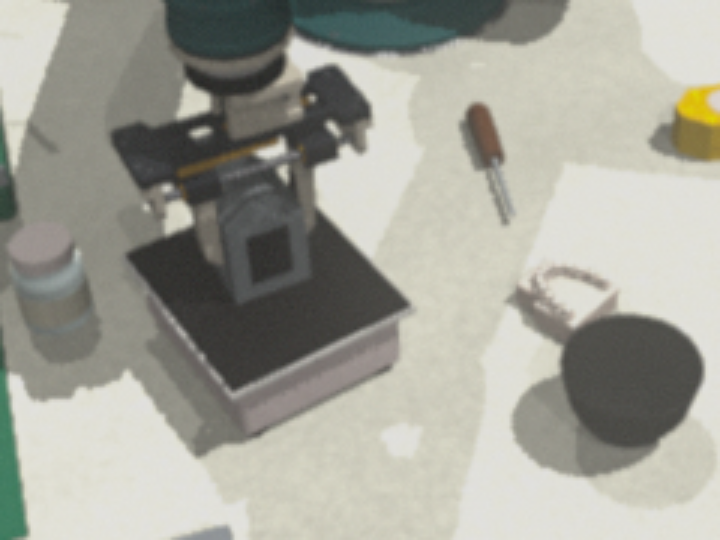

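The flask is gripped from above across the joint line, at (258,225) in the crop. I'm lifting it carefully.

Request:
arm_command(commands=[[0, 0, 0, 0, 0, 0], [0, 0, -0.02, 0, 0, 0], [0, 0, -0.05, 0, 0, 0], [0, 0, -0.1, 0, 0, 0], [0, 0, -0.17, 0, 0, 0], [0, 0, -0.25, 0, 0, 0], [0, 0, -0.33, 0, 0, 0], [0, 0, -0.4, 0, 0, 0], [0, 0, -0.43, 0, 0, 0], [0, 0, -0.43, 0, 0, 0]], squeeze=55)

```text
time: 22.45
ee_pos: [0.5288, -0.2594, 0.2699]
tcp_rot: [0.996, 0.087, 0.0, 0.001]
force: [-0.8, 0.5, -5.0]
opening: 0.0658
grasp_force: 55.0
```

Request:
arm_command(commands=[[0, 0, 0, 0, 0.05, 0], [0, 0, 0, 0, 0.13, 0], [0, 0, 0, 0, 0.22, 0], [0, 0, 0, 0, 0.31, 0], [0, 0, 0, 0, 0.4, 0], [0, 0, 0, 0, 0.5, 0], [0, 0, 0, 0, 0.6, 0], [0, 0, 0, 0, 0.7, 0], [0, 0, 0, 0, 0.8, 0], [0, 0, 0, 0, 0.9, 0], [0, 0, 0, 0, 0.97, 0], [0, 0, 0, 0, 1, 0]])

```text
time: 23.95
ee_pos: [0.5281, -0.2592, 0.2667]
tcp_rot: [0.705, 0.061, 0.704, -0.062]
force: [-0.0, -0.1, -4.6]
opening: 0.0659
grasp_force: 55.0
```

Request:
arm_command(commands=[[0, 0, 0, 0, 0, 0], [0, 0, 0, 0, 0, 0]])

```text
time: 24.2
ee_pos: [0.5287, -0.2592, 0.2692]
tcp_rot: [0.705, 0.062, 0.704, -0.061]
force: [0.1, -0.5, -4.0]
opening: 0.0656
grasp_force: 55.0
```

Run:
```python
from go import *
im,d=cams.snapshot("scene"); s=bot.state(); print(s["ee_pos"],s["force"],s["opening"],s["grasp_force"],s["time"],s["joint_pos"].round(3))
save("s5",cv2.resize(im[80:260,80:320],None,fx=3,fy=3))
# grasp x_f: (.0805+.05)-(.1407-.006)
g=.0805+.05-.1347; print("grasp x_f",g)
# sleeve centre = grasp - x_f*S ; want at plate centre => TCP=PL - (6mm)*S + g*S
T=PL-(.006-g)*S; cmd([T[0],T[1],PL[2]+.06],SIDE)
```

```text
[ 0.52873851 -0.25928973  0.26967558] [-0.18938033 -0.07064011 -4.67724624] 0.06589366880936018 54.99559168587439 24.25 [-0.941 -0.329  2.274  1.747  1.149 -0.414]
grasp x_f -0.0041999999999999815
cmd [-0.4306, -0.0006, -0.0259] [-0.0002, 0.0008, 0.0014] mm 129.4 deg 0.1 rows>= 3
```

View pics/s5.png

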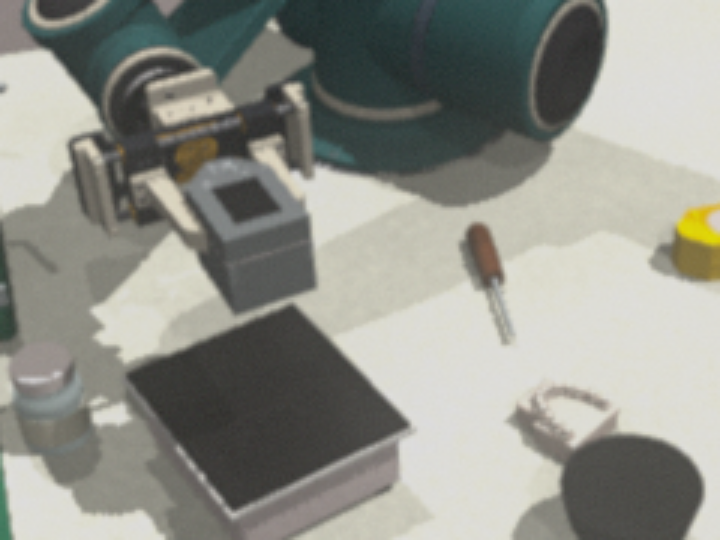

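The picture shows the flask inverted and closed, base on top at (250,205), above the plate. I'm lowering it.

Request:
arm_command(commands=[[-0.04, 0, 0, 0, 0, 0], [-0.1, 0, -0.01, 0, 0, 0], [-0.18, 0, -0.02, 0, 0, 0.001], [-0.26, 0, -0.026, 0, 0, 0.001], [-0.33, 0, -0.026, 0, 0, 0.001], [-0.38, 0, -0.026, 0, 0, 0.001], [-0.41, 0, -0.026, 0, 0, 0.001], [-0.43, 0, -0.026, 0, 0, 0.001], [-0.43, 0, -0.026, 0, 0, 0.001]])

```text
time: 25.38
ee_pos: [0.5211, -0.2609, 0.1403]
tcp_rot: [0.705, 0.062, 0.704, -0.062]
force: [-1.1, -0.4, -4.6]
opening: 0.0659
grasp_force: 55.0
```

Request:
arm_command(commands=[[-0.006, 0, 0, 0, 0, 0], [-0.012, 0, 0, 0, 0, 0], [-0.018, 0, 0, 0, 0, 0], [-0.024, 0, 0, 0, 0, 0], [-0.03, 0, 0, 0, 0, 0], [-0.036, 0, 0, 0, 0, 0], [-0.036, 0, 0, 0, 0, 0], [-0.036, 0, 0, 0, 0, 0]])

```text
time: 26.38
ee_pos: [0.521, -0.2609, 0.1297]
tcp_rot: [0.704, 0.062, 0.704, -0.062]
force: [-0.1, 0.2, -4.5]
opening: 0.0658
grasp_force: 55.0
```

Request:
arm_command(commands=[[-0.002, 0, 0, 0, 0, 0], [-0.004, 0, 0, 0, 0, 0], [-0.006, 0, 0, 0, 0, 0], [-0.006, 0, 0, 0, 0, 0]])

```text
time: 26.88
ee_pos: [0.521, -0.2609, 0.1278]
tcp_rot: [0.704, 0.062, 0.704, -0.062]
force: [0.8, 0.3, -4.2]
opening: 0.0657
grasp_force: 55.0
```

Request:
arm_command(commands=[[-0.002, 0, 0, 0, 0, 0], [-0.003, 0, 0, 0, 0, 0], [-0.003, 0, 0, 0, 0, 0]])

```text
time: 27.25
ee_pos: [0.521, -0.2609, 0.127]
tcp_rot: [0.704, 0.062, 0.704, -0.062]
force: [-0.1, 0.1, -4.3]
opening: 0.0655
grasp_force: 55.0
```

Request:
arm_command(commands=[[-0.002, 0, 0, 0, 0, 0], [-0.003, 0, 0, 0, 0, 0], [-0.003, 0, 0, 0, 0, 0]])

```text
time: 27.62
ee_pos: [0.5211, -0.2609, 0.1265]
tcp_rot: [0.704, 0.062, 0.705, -0.062]
force: [-3.0, 1.7, 1.2]
opening: 0.0658
grasp_force: 55.0
```

Request:
arm_command(commands=[[-0.002, 0, 0, 0, 0, 0], [-0.003, 0, 0, 0, 0, 0], [-0.003, 0, 0, 0, 0, 0]])

```text
time: 28.0
ee_pos: [0.5212, -0.2609, 0.1264]
tcp_rot: [0.704, 0.062, 0.705, -0.062]
force: [-8.4, 3.1, 9.0]
opening: 0.0657
grasp_force: 55.0
```

Contact is confirmed. I'm easing off slightly and releasing.

Request:
arm_command(commands=[[0.002, 0, 0, 0, 0, 0], [0.002, 0, 0, 0, 0, 0]], squeeze=15)

```text
time: 28.25
ee_pos: [0.5212, -0.2609, 0.1262]
tcp_rot: [0.704, 0.062, 0.705, -0.062]
force: [1.6, 3.9, 2.9]
opening: 0.0658
grasp_force: 15.0
```

Request:
arm_command(commands=[[0, 0, 0, 0, 0, 0], [0, 0, 0, 0, 0, 0], [0, 0, 0, 0, 0, 0], [0, 0, 0, 0, 0, 0], [0, 0, 0, 0, 0, 0], [0, 0, 0, 0, 0, 0]], jaw=0)

```text
time: 29.0
ee_pos: [0.521, -0.2609, 0.1258]
tcp_rot: [0.704, 0.062, 0.704, -0.062]
force: [-0.1, -0.2, 0.0]
opening: 0.0929
grasp_force: 0.0
```

Request:
arm_command(commands=[[0.02, 0, 0, 0, 0, 0], [0.06, 0, 0, 0, 0, 0], [0.12, 0, 0, 0, 0, 0], [0.2, 0, 0, 0, 0, 0], [0.3, 0, 0, 0, 0, 0], [0.4, 0, 0, 0, 0, 0], [0.5, 0, 0, 0, 0, 0], [0.55, 0, 0, 0, 0, 0], [0.55, 0, 0, 0, 0, 0], [0.55, 0, 0, 0, 0, 0]])

```text
time: 30.25
ee_pos: [0.5209, -0.2607, 0.2896]
tcp_rot: [0.705, 0.061, 0.704, -0.062]
force: [-0.3, -0.3, -0.2]
opening: 0.0931
grasp_force: 0.0
```

Run:
```python
from go import *
im,d=cams.snapshot("scene"); s=bot.state(); print(s["ee_pos"],s["force"],s["opening"],s["time"],s["qvel"].round(3))
save("s6",cv2.resize(im[80:300,60:320],None,fx=2.7,fy=2.7))
c=cloud("scene",d,np.ones(d.shape,bool))
k=(np.linalg.norm(c[:,:2]-PL[:2],axis=1)<.07)&(c[:,2]>.142)&(c[:,2]<.16); p=c[k]
u=(p[:,:2]-PL[:2])@np.c_[S[:2],Y[:2]]
print(k.sum(),np.median(p[:,2]),"s",np.percentile(u[:,0],[1,99]),"y",np.percentile(u[:,1],[1,99]))
A=np.c_[p[:,:2]-PL[:2],np.ones(len(p))];print("plane",np.linalg.lstsq(A,p[:,2],rcond=None)[0].round(4))
```

```text
[ 0.52093976 -0.26075362  0.2893491 ] [0.01856745 0.47150985 0.48190007] 0.09316036450510923 30.3 [ 0.001  0.003 -0.002 -0.001  0.001  0.004]
755 0.1483996566019855 s [-0.04598197  0.053186  ] y [-0.03258371  0.0329077 ]
plane [-0.0093 -0.001   0.1484]
```

View pics/s6.png

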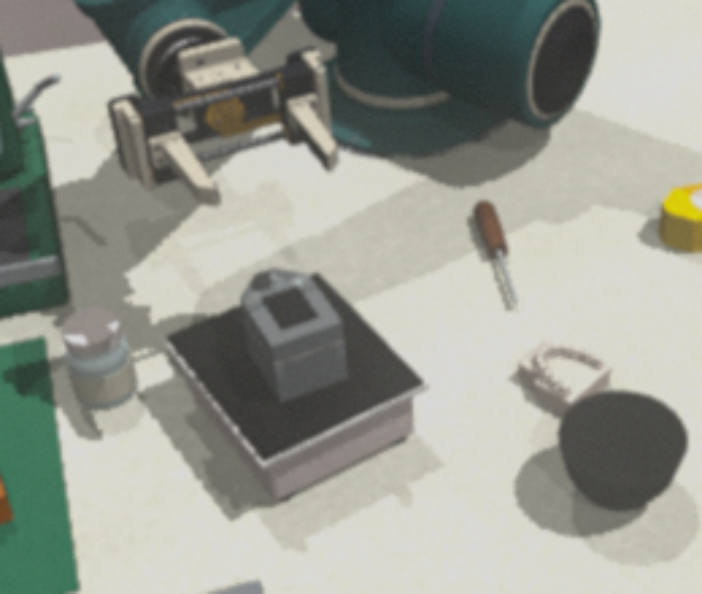

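The flask stands inverted, flat, closed and centred: its top is level at 148.4 mm and its centre is about 4 mm from the plate's centre. The robot is clear of it, so I'm handing in.

```bash
python3 -c "
from plant import bot
print(bot.close_job())"
```

```text
the job is handed in; nothing more can be done
None
```

The flask is upside down and closed, standing flat on the sleeve's closed end about 4 mm from the plate's centre, released with no contact on the bystanders seen; the job was handed in at about 30 s, and no verdict was returned.

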